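# Set the hold-down screw of a sample guide with a setting block

## Robot

A 6-joint arm with a two-finger parallel gripper is mounted at the origin on a cart in front of the work surface, level with it; the furniture and walls round the work are solid. World frame = base frame: x ahead of the robot, y to its left, z up, the work surface at z = 0. Lengths are in m, angles in rad, forces in N, time in s.
With the tool pointing down it reaches from about 0.325 to 0.775 m from the base axis. Payload 9.3 kg.
Tool frame: the origin (TCP) lies on the centre line of the jaws, within the pads' length; the fingertips stand 11 mm ahead of it and the grasp point (between the pads) lies 8 mm behind it; z points along the fingers, y is the line along which they close (so a half turn about z gives the same grasp; the last joint's range is limited). The gripper opens to 85 mm and grips with 20 to 120 N. Pads are 22 mm wide; open, the fingers measure 114 mm over their backs; the gripper's body (76 mm by 85 mm) begins 54 mm behind the grasp point. The pads swing forward as they close: fully open they stand 13 mm farther back than shut.
Start: joints at [1.172, 0.259, 0.021, 1.334, 0, 1.418], TCP at [0.134, 0.533, 0.242] pointing down, gripper open.
Joint ranges: [-3.04, 3.04], [-0.91, 1.82], [-1.04, 1.36], [-1.92, 1.95], [-1.52, 1.45], [-3.14, 3.14]. Speed limits (rad/s): [2.22, 2.22, 2.79, 3.14, 3.14, 3.14].

## Interface

Orientations are given as [roll, pitch, yaw] about the fixed x, y, z axes, in that order (R = Rz(yaw) Ry(pitch) Rx(roll)).
In Python, from bench import sense, read_camera, sign_off, find_in, outline_of gives the robot as it stands.
- The arm moves only by the shell command python3 -m crank 'ROWS'. ROWS is JSON, a list of rows, each an object with "rotation": the turn, a rotation vector about the tool's x, y, z scaled (see below), a list of three; "translation": the shift along the tool's x, y, z scaled (see below), a list of three; "hand": the opening, from 0 (shut) to 1 (fully open). In form: [{"rotation": [ax, ay, az], "translation": [x, y, z], "hand": hand}, ...]. A call has 1 to 10 rows; each row shifts and turns the commanded pose from where the row before left it, along the tool's axes as they then stand; what a row does not reach is not made up. The controller multiplies each number of a shift by 0.05 m and each number of a turn by 8 degrees. A row lasts 1/10 s, in which the tool goes at most 50 mm and 8.59 degrees, less where a joint would pass 70% of its speed; a pose out of reach is approached as far as the arm can. A call with a number of a shift or a turn outside -1 to 1 is refused whole. A call with a gripper value outside its range is refused whole. The fingers move at their own pace and stop on an object; the grip force is fixed at half the most. Time passes only in rows, so rows that do not move let the fingers close. It gives the time, the measured TCP pose, the force, the opening and the grip force at its end, in the units of the state.
- sense(): the state, without advancing time (a new reading comes with each control period).
- read_camera(name): name is "scene" or "side" or "wrist"; returns a dict with "color" (384x512x3 uint8, blue, green, red), "depth" (384x512 float32, m along the optical axis (not along the pixel's ray), 0 where there is no reading), "fov_y" (degrees; the focal length in pixels is half the picture's height over the tangent of half this angle, whatever the lens; pixels are square), "cx", "cy" (the principal point, pixels), "D" ([k1, k2, p1, p2, k3] as OpenCV has them; the pictures are not rectified), "rvec" (rotation vector, rad) and "tvec" (3), from world to camera coordinates, as OpenCV has them; the wrist camera has in their place "hand_eye" (4x4, takes a point from camera to tool coordinates, whose origin is the TCP and whose axes are the flange's). Camera axes: x right, y down, z forward; pixel columns grow to the right and rows downward; lengths in m; the calibration is good to about 2 mm. A picture is of the moment at which its call begins: read the wrist's pose just before it.
- sign_off(): hands the job in; it is judged then, once.
Trained networks look in a picture, given as the dict that the camera call returned (one of the last four; its "shot" number tells which), for a name from the list of things; names that differ only in an ending like _2 or _b are one class to them, and where a whole thing is asked for, a point or a joint stands for the part that bears it (a point fixed in the world has none). Each returns a list of dicts, best first, with "score" (0 to 1); they miss things now and then, are a little off and sometimes report something else, mostly with a low value. They report only what shows in the picture. A call takes as long as a camera call. They do not tell look-alikes from the thing itself.
- find_in(label, picture): "bbox" ([left, top, width, height] in pixels, round what is visible of it).
- outline_of(label, picture): "pixels" (384x512 bool, what is visible of it) and "bbox" ([left, top, width, height] in pixels, round what is visible of it).
The state is a dict: "clock": time; "joint_positions": joint angles; "dq": joint speeds; "joint_torque": joint torques, N m; "tool_pos": TCP position; "ee_rot": TCP orientation; "ft_force": force on the tool from outside, world axes, zero at the start; "ft_torque": the same for the moment, N m; "opening": opening from 0.0 (shut) to 1.0 (fully open); "finger_force": force on a finger pad.
Only numpy, scipy, OpenCV 4.12 (cv2) and the standard library are available. Lean on these libraries where they do the work, as an engineer would, in place of code of your own. Each camera call takes 0.05 s, during which the arm holds its last target. There are 200 camera calls.

## Task

Take the red stubby driver from its wooden holder and turn the brass screw on the guide's bridge clockwise until its spring nose makes the steel setting block just drag beneath it, so that sliding the block takes a pull of about 5 newtons: neither loose nor jammed. Prove it by drawing the block about 2 cm out toward its blue eye and pushing it back fully home against the end stop. Turn the screw only with the driver, never overtighten it, leave the screw so set, stand the driver back in its holder and leave the glassware and the vial rack alone.

Things in the scene. Friction and masses are not known exactly. Their poses are not given: they have to be found in the camera images.
- guide: Fixed grey slide guide. Base 166 x 90 x 12 mm, two steel rails (tops at z 26 mm) 26 mm apart along its x axis, steel end stop at the +x end (face at x +60 mm), aluminium bridge over the channel at x +20 mm (z 50 to 66 mm) carrying the screw. Origin: on the bench, on the channel's centre line; x runs from the open end to the end stop. Place and yaw vary; at yaw 0 x points away from the robot.
- screw: Brass stop screw, upright in the bridge at guide x +20 mm, y 0; head 30 x 30 x 18 mm. Origin: centre of the head's top, 95 to 96 mm above the bench at first; its axes turn with it, z up; fully up its x axis lies along the guide's x, at the start it has been turned 0 to 0.4 rad clockwise. Clockwise from above lowers it 2.5 mm per rad, 4 rad in all; turning takes about 0.1 N m; it stays where left.
- block: Loose steel setting block 140 x 24 x 20 mm, about 0.15 kg, on the guide's base (z 12 mm) under the screw. Origin: centre of its underside; x along its length, as the guide's x. Home (against the end stop) its origin is at guide x -10 mm. Pull to keep it sliding: about 0.6 +- 0.12 x (twice the nose load + its weight); loose 1 N or so. Stopped, one reads less; pushing takes more.
- driver: Stubby driver, 91 mm long, 0.12 kg, standing upright, tip down. Origin: end of the tip, z up along the shank. Square 10 mm bit from 0 to 40 mm (end slightly tapered), round collar 30 mm across from 40 to 45 mm, red square handle 22 x 22 mm from 45 to 89 mm, sides parallel to those of the bit and to the driver's x and y axes.
- holder: Fixed wooden holder block 54 x 54 x 46 mm. Origin: centre of its underside on the bench. Round hole 18 mm wide and 42 mm deep in the centre of its top, mouth chamfered by 3 mm; the driver stands in it at any yaw with its collar resting on the top, its tip 6 mm above the bench.
- flask: Small glass conical flask, 64 mm wide, 104 mm high, origin centre of its underside; bystander.
- beaker_small: Small glass beaker, 53 mm wide, 60 mm high, origin centre of its underside; bystander.
- vial_rack: White rack full of small vials, 62 x 130 x 39 mm, origin centre of its underside; bystander.
- socket (a point): Centre of the mouth of the square socket in the screw head's top: 12 mm wide, 14 mm deep, mouth chamfered 2.5 mm, walls parallel to the head's sides and to this point's x and y axes. The driver's 10 mm bit enters at any quarter turn and has about 13 degrees of play either way.
- nose_tip (a point): About the lower end of the screw (50 mm below the head's top), where its spring nose of about 4 N per mm stands out. How far it stands out differs each time by up to 3 mm and is not measured by this point: the nose meets the block somewhere between 0.6 and 1.9 rad of turn counted from fully up, and each further 0.1 rad adds about 1 N of load.
- eye (a point): Pull eye of the block: a blue square ring 28 x 28 mm outside standing on the block's top at its -x end (block x -62 mm), with a 16 mm square hole open upward, 14 mm deep. This point is the centre of the ring's top, 34 mm above the block's underside. Grip it outside (14 mm high), or draw and push it with the driver's tip in the hole.
Not all that is in view belongs to the job. Leave any orange look-alike of the driver alone.

How it is judged:
On the way:
1. with the screw set to a light drag (nose load 1.5 to 8 N on the block), the block is drawn at least 12 mm out from home (contact force between block and screw between 1.5 and 9 N and x of block in the frame of guide below -0.022 m), for 0.15 s.
At the end, for the whole second after the job is handed in: The block is home (within 4 mm of the end stop) with the screw's nose bearing on it at 1.5 to 8 N, and the driver stands upright in its holder, collar down to within 4 mm, all at rest (contact force between block and screw between 1.5 and 8 N and x of block in the frame of guide above -0.014 m and linear speed of block below 0.01 m/s and horizontal distance between driver and holder below 0.007 m and z of driver in the frame of holder below 0.01 m and angle between driver's own z axis and vertical below 0.12 rad and linear speed of driver below 0.02 m/s); the robot touches nothing.
It fails at once if the screw is overtightened: more than 18 N between nose and block (contact force between block and screw above 18 N).
It fails at once if the hand or arm turns or pushes the screw itself (contact force between any of the fingers, the arm and screw above 2 N).
It fails at once if flask, beaker or vial rack moved (distance of any of flask, beaker_small, vial_rack from where it was at the start of the episode above 0.02 m).
It also fails if it takes over 72 s, if anything falls off the work surface, if the arm or the gripper's body presses on something with over 40 N, if the wrist force passes 120 N, or if a joint passes its speed limit or range.

## Working session

There is one attempt and no reset: what is moved stays moved. The work goes in short steps, Python scripts to look and compute and a shell command to move; the robot and the scene stay as the last step left them, time stands still between calls to the robot, and variables do not carry over. Pictures are saved under pics/ and viewed, at most 10 in all, crops included, and the job is handed in when it is done.

```bash
mkdir -p pics; ls; cat > h.py <<'E'
import numpy as np, cv2
from scipy.spatial.transform import Rotation as R
from bench import *
def K(p):
    f=192/np.tan(np.radians(p['fov_y'])/2); return np.array([[f,0,p['cx']],[0,f,p['cy']],[0,0,1.]])
def world(p,uv,depth,st=None):
    uv=np.asarray(uv,float).reshape(-1,1,2); n=cv2.undistortPoints(uv,K(p),np.array(p['D'])).reshape(-1,2)
    c=np.c_[n,np.ones(len(n))]*np.asarray(depth).reshape(-1,1)
    if 'hand_eye' in p:
        H=np.array(p['hand_eye']); c=c@H[:3,:3].T+H[:3,3]
        return c@R.from_euler('xyz',st['ee_rot']).as_matrix().T+st['tool_pos']
    M=cv2.Rodrigues(np.array(p['rvec'],float))[0]; return (c-np.array(p['tvec']).ravel())@M
def cloud(p,mask,st=None):
    v,u=np.nonzero(mask&(p['depth']>0)); return world(p,np.c_[u,v],p['depth'][v,u],st)
E
python3 - <<'E'
from h import *
s=sense(); print({k:np.round(v,3) for k,v in s.items()})
for cam in ['scene','side']:
    p=read_camera(cam); cv2.imwrite(f'pics/{cam}0.png',p['color'])
    for n in ['guide','screw','block','driver','holder','flask','beaker_small','vial_rack','eye']:
        for o in outline_of(n,p)[:2]:
            if o['score']<.3: continue
            c=cloud(p,o['pixels'])
            if len(c): print(cam,n,round(o['score'],2),o['bbox'],np.round(np.median(c,0),3),'lo',np.round(np.percentile(c,3,0),3),'hi',np.round(np.percentile(c,97,0),3))
E
```

```text
pics
{'clock': np.float64(0.0), 'joint_positions': array([ 1.172,  0.259,  0.021,  1.334, -0.   ,  1.418]), 'dq': array([-0.001, -0.001,  0.001, -0.001,  0.   , -0.001]), 'joint_torque': array([-0.0000e+00, -5.5564e+01,  3.4453e+01,  1.4000e-02, -0.0000e+00,
        0.0000e+00]), 'tool_pos': array([0.134, 0.533, 0.242]), 'ee_rot': array([-3.14 , -0.   ,  2.896]), 'ft_force': array([0.739, 0.471, 0.622]), 'ft_torque': array([0.024, 0.055, 0.033]), 'finger_force': np.float64(0.0), 'opening': np.float64(0.997)}
scene guide 0.72 [213.1, 184.0, 73.8, 71.6] [ 0.562 -0.05   0.024] lo [ 0.463 -0.09   0.004] hi [0.629 0.019 0.098]
scene screw 0.69 [250.5, 187.3, 21.3, 28.4] [ 0.573 -0.03   0.094] lo [ 0.561 -0.04   0.044] hi [ 0.593 -0.011  0.1  ]
scene screw 0.62 [225.6, 210.6, 44.0, 32.6] [ 0.505 -0.047  0.035] lo [ 0.475 -0.065  0.018] hi [ 0.587 -0.02   0.05 ]
scene block 0.6 [224.2, 214.6, 43.3, 27.6] [ 0.506 -0.046  0.035] lo [ 0.475 -0.065  0.015] hi [ 0.584 -0.008  0.05 ]
scene driver 0.6 [164.1, 165.9, 11.4, 21.6] [0.478 0.207 0.077] lo [0.47  0.2   0.052] hi [0.494 0.22  0.101]
scen
[... 1035 characters left out ...]
9 0.098]
side driver 0.53 [266.5, 282.1, 12.2, 25.9] [0.571 0.284 0.048] lo [0.565 0.275 0.016] hi [0.577 0.287 0.064]
side holder 0.55 [299.8, 262.6, 36.7, 38.2] [0.485 0.236 0.034] lo [0.454 0.2   0.003] hi [0.515 0.248 0.047]
side flask 0.69 [201.5, 177.7, 24.0, 35.3] [ 0.769 -0.059  0.043] lo [ 0.747 -0.082  0.008] hi [ 0.793 -0.045  0.102]
side beaker_small 0.82 [181.6, 242.0, 24.3, 34.0] [0.747 0.192 0.04 ] lo [0.726 0.157 0.008] hi [0.772 0.205 0.06 ]
side vial_rack 0.75 [284.6, 156.8, 39.3, 29.8] [ 0.529 -0.296  0.028] lo [ 0.472 -0.357  0.003] hi [ 0.591 -0.256  0.042]
side eye 0.89 [268.0, 203.6, 54.3, 11.5] [ 0.507 -0.036  0.034] lo [ 0.477 -0.06   0.017] hi [ 0.609 -0.006  0.048]
```

```bash
python3 -m crank '[{"rotation":[0,0,0],"translation":[-0.83,-0.45,0],"hand":1},{"rotation":[0,0,0],"translation":[-0.83,-0.45,0],"hand":1},{"rotation":[0,0,0],"translation":[-0.83,-0.45,0],"hand":1},{"rotation":[0,0,0],"translation":[-0.83,-0.45,0],"hand":1},{"rotation":[0,0,0],"translation":[-0.83,-0.45,0],"hand":1},{"rotation":[0,0,0],"translation":[-0.83,-0.45,0],"hand":1},{"rotation":[0,0,0],"translation":[-0.83,-0.45,0],"hand":1},{"rotation":[0,0,0],"translation":[-0.83,-0.45,0],"hand":1},{"rotation":[0,0,0],"translation":[-0.83,-0.45,0],"hand":1},{"rotation":[0,0,0],"translation":[-0.83,-0.45,0],"hand":1}]'
python3 - <<'E'
from h import *
s=sense(); p=read_camera('wrist'); print(np.round(p['hand_eye'],3), s['tool_pos'],s['ee_rot'],s['clock'])
cv2.imwrite('pics/w1.png',p['color'])
for n in ['driver','holder']:
    for o in outline_of(n,p)[:2]:
        c=cloud(p,o['pixels'],s)
        if len(c): print(n,round(o['score'],2),o['bbox'],np.round(np.median(c,0),3),np.round(np.percentile(c,3,0),3),np.round(np.percentile(c,97,0),3))
a=cv2.imread('pics/scene0.png')[130:330,120:380]
cv2.imwrite('pics/sc.png',cv2.resize(a,(780,600)))
E
```

```text
clock: 2.0
tool_pos: [0.4828, 0.2126, 0.2425]
ee_rot: [3.141, 0.0, 2.896]
ft_force: [0.3, 0.0, 0.2]
opening: 0.995
finger_force: 0.0
[[ 0.001 -0.945 -0.328  0.085]
 [ 1.     0.001  0.    -0.001]
 [ 0.    -0.328  0.945 -0.132]
 [ 0.     0.     0.     1.   ]] [0.48282593 0.21262316 0.2424978 ] [3.14124755e+00 4.13395325e-04 2.89566615e+00] 2.0
driver 0.97 [242.3, 153.0, 27.7, 33.9] [0.478 0.215 0.094] [0.471 0.203 0.05 ] [0.492 0.226 0.098]
driver 0.76 [313.4, 201.8, 23.5, 34.2] [0.566 0.275 0.055] [0.563 0.268 0.005] [0.577 0.283 0.065]
holder 0.92 [232.0, 131.4, 46.3, 56.4] [0.471 0.218 0.046] [0.453 0.186 0.01 ] [0.511 0.244 0.048]
```

View pics/sc.png

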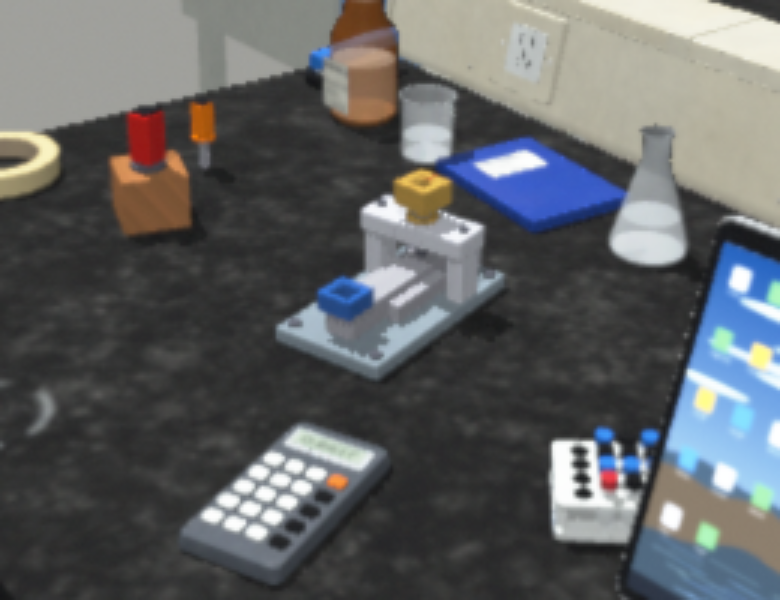

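View pics/w1.png

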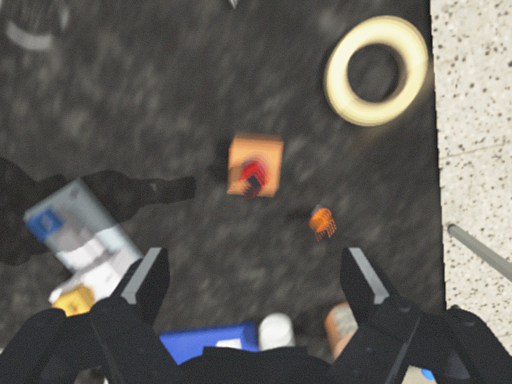

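```bash
cat >> h.py <<'E'
def red(p):
    h=cv2.cvtColor(p['color'],cv2.COLOR_BGR2HSV); return (((h[...,0]<6)|(h[...,0]>174))&(h[...,1]>150)&(h[...,2]>60))
def rect(c,zlo,zhi):
    q=c[(c[:,2]>zlo)&(c[:,2]<zhi)]; r=cv2.minAreaRect((q[:,:2]*1000).astype(np.float32)); return len(q),r
E
python3 - <<'E'
from h import *
s=sense(); p=read_camera('wrist'); a=p['color']
m=red(p); c=cloud(p,m,s); print(len(c),np.round(np.percentile(c,[5,50,95],0),3)); print(rect(c,.09,.105))
full=cloud(p,np.ones(m.shape,bool)&(np.indices(m.shape)[0]<240)&(abs(np.indices(m.shape)[1]-256)<60),s)
print(rect(full,.041,.05))
cv2.imwrite('pics/w2.png',np.hstack([cv2.resize(a[115:215,205:305],(400,400),interpolation=0),cv2.resize(a[170:320,20:170],(400,400),interpolation=0)]))
b=cloud(p,np.ones(m.shape,bool)&(np.indices(m.shape)[0]<320)&(np.indices(m.shape)[1]<150),s)
print(rect(b,.088,.1), rect(b,.043,.049))
E
```

```text
361 [[0.471 0.204 0.058]
 [0.475 0.216 0.086]
 [0.491 0.226 0.097]]
(159, ((530.6073608398438, 100.17366027832031), (21.017593383789062, 268.8419189453125), 22.610200881958008))
(1516, ((484.0653076171875, 214.19874572753906), (53.991661071777344, 54.54341506958008), 71.59951782226562))
(667, ((578.1290893554688, -24.50305938720703), (28.875394821166992, 33.31739807128906), 8.523369789123535)) (463, ((529.9954833984375, -24.42236328125), (127.99762725830078, 34.678863525390625), 33.952579498291016))
```

View pics/w2.png

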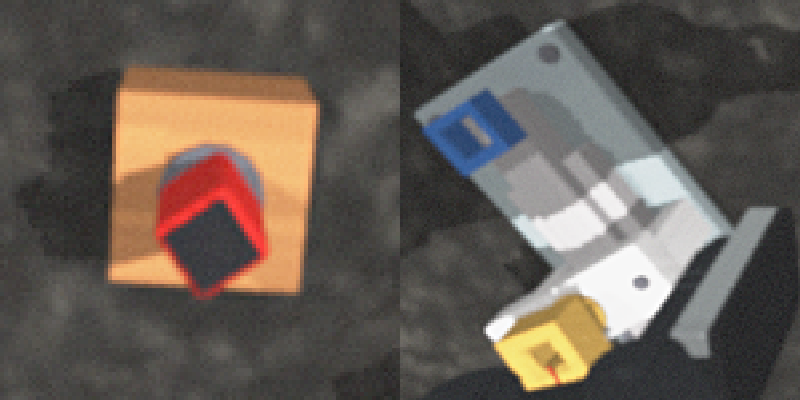

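```bash
cat >> h.py <<'E'
def near(c,x,y,r,zlo,zhi):
    q=c[(np.hypot(c[:,0]-x,c[:,1]-y)<r)&(c[:,2]>zlo)&(c[:,2]<zhi)]; 
    return len(q),cv2.minAreaRect((q[:,:2]*1000).astype(np.float32)),np.round(np.median(q,0),4)
def allc(p,s=None): return cloud(p,np.ones(p['depth'].shape,bool),s)
E
python3 - <<'E'
from h import *
s=sense(); p=read_camera('wrist'); c=allc(p,s)
print(s['clock']); print(near(c,.482,.214,.025,.092,.105)); print(near(c,.578,-.025,.03,.09,.1)); print(near(c,.482,.214,.025,.06,.09))
h=cv2.cvtColor(p['color'],cv2.COLOR_BGR2HSV); bl=(h[...,0]>100)&(h[...,0]<125)&(h[...,1]>150)&(np.indices(h.shape[:2])[0]<300)&(np.indices(h.shape[:2])[1]<120)
e=cloud(p,bl,s); print(rect(e,.042,.052))
w=world(p,[[258.75,165],[271.25,176.25],[256.75,187.5],[247,175]],p['depth'][[168,176,184,175],[258,266,257,250]],s); print(np.round(w,3))
d=w[0]-w[1];print(np.degrees(np.arctan2(d[1],d[0]))); d=w[1]-w[2];print(np.degrees(np.arctan2(d[1],d[0])))
E
```

```text
2.2
(474, ((483.95208740234375, 214.08824157714844), (21.964635848999023, 22.03666114807129), 18.91629409790039), array([0.4826, 0.2145, 0.0969]))
(585, ((577.8444213867188, -24.415088653564453), (28.537534713745117, 32.45064926147461), 8.486126899719238), array([ 0.5755, -0.0226,  0.0954]))
(181, ((476.8128662109375, 216.66424560546875), (27.69746208190918, 13.189489364624023), 68.5233383178711), array([0.4745, 0.2158, 0.0756]))
(258, ((490.54852294921875, -50.033363342285156), (25.48817253112793, 28.484210968017578), 15.834022521972656))
[[0.472 0.219 0.097]
 [0.486 0.228 0.096]
 [0.492 0.212 0.099]
 [0.479 0.206 0.097]]
-147.41574181767913
112.63202360930507
```

```bash
python3 -m crank '[{"rotation":[0,0,-0.85],"translation":[0,0,0.2],"hand":1},{"rotation":[0,0,-0.85],"translation":[0,0,0.3],"hand":1},{"rotation":[0,0,-0.85],"translation":[0,0,0.3],"hand":1},{"rotation":[0,0,-0.85],"translation":[0,0,0.4],"hand":1},{"rotation":[0,0,-0.86],"translation":[-0.03,0.02,0.5],"hand":1},{"rotation":[0,0,0],"translation":[0,0,0.7],"hand":1},{"rotation":[0,0,0],"translation":[0,0,0.7],"hand":1},{"rotation":[0,0,0],"translation":[0,0,0.41],"hand":1},{"rotation":[0,0,0],"translation":[0,0,0],"hand":0.5},{"rotation":[0,0,0],"translation":[0,0,0],"hand":0.1}]'
python3 -m crank '[{"rotation":[0,0,0],"translation":[0,0,0],"hand":0},{"rotation":[0,0,0],"translation":[0,0,0],"hand":0},{"rotation":[0,0,0],"translation":[0,0,0],"hand":0},{"rotation":[0,0,0],"translation":[0,0,0],"hand":0}]'; python3 -c "
from bench import *; print(sense())"
```

```text
clock: 3.25
tool_pos: [0.4824, 0.2165, 0.0675]
ee_rot: [3.142, 0.0, -2.791]
ft_force: [-1.1, -0.2, -0.3]
opening: 0.691
finger_force: 0.0
clock: 3.65
tool_pos: [0.4835, 0.2159, 0.0682]
ee_rot: [3.141, 0.002, -2.793]
ft_force: [-1.4, 0.7, 7.7]
opening: 0.25
finger_force: 58.4
{'clock': 3.65, 'joint_positions': array([ 2.61210567e-01,  3.35433549e-01, -3.39496489e-01,  8.93516656e-01,
        3.08322908e-04, -8.78616956e-02]), 'dq': array([ 2.38041068e-04, -6.56406725e-05, -1.17799707e-03,  5.63256913e-04,
        2.30681340e-03, -6.31251007e-04]), 'joint_torque': array([-5.30400239e-01, -5.25603604e+01,  2.73275614e+01, -4.47192583e-01,
       -2.79752947e-01,  1.26347700e-02]), 'tool_pos': array([0.48346686, 0.21586548, 0.06815534]), 'ee_rot': array([ 3.14149170e+00,  2.36762440e-03, -2.79252015e+00]), 'ft_force': array([-1.4211124 ,  0.73808167,  7.65631917]), 'ft_torque': array([ 0.10193148,  0.31096521, -0.01283061]), 'finger_force': 58.42240512371063, 'opening': 0.2504718217725427}
```

```bash
python3 -m crank '[{"rotation":[0,0,0],"translation":[0,0,-0.3],"hand":0},{"rotation":[0,0,0],"translation":[0,0,-0.95],"hand":0},{"rotation":[0,0,0],"translation":[0,0,-0.99],"hand":0},{"rotation":[0,0,0],"translation":[-0.17,-0.87,0],"hand":0},{"rotation":[0,0,0],"translation":[-0.17,-0.87,0],"hand":0},{"rotation":[0,0,0],"translation":[-0.17,-0.87,0],"hand":0},{"rotation":[0,0,0],"translation":[-0.17,-0.87,0],"hand":0},{"rotation":[0,0,0],"translation":[-0.17,-0.87,0],"hand":0},{"rotation":[0,0,0.7],"translation":[-0.17,-0.87,0],"hand":0},{"rotation":[0,0,0.74],"translation":[0,0,0],"hand":0}]'
python3 -m crank '[{"rotation":[0,0,0],"translation":[0,0,0],"hand":0},{"rotation":[0,0,0],"translation":[0,0,0],"hand":0}]'; python3 - <<'E'
from h import *
s=sense(); p=read_camera('wrist'); c=allc(p,s)
print(s['tool_pos'],s['ee_rot'],s['clock'])
print(near(c,.578,-.025,.03,.09,.1))
h=cv2.cvtColor(p['color'],cv2.COLOR_BGR2HSV); bl=(h[...,0]>100)&(h[...,0]<125)&(h[...,1]>150)
e=cloud(p,bl,s); print(near(e,.49,-.05,.03,.04,.052))
cv2.imwrite('pics/w3.png',p['color']); np.save('c3.npy',c)
E
```

```text
clock: 4.65
tool_pos: [0.6223, -0.017, 0.1784]
ee_rot: [-3.14, 0.001, -3.002]
ft_force: [-0.0, 0.4, -1.1]
opening: 0.246
finger_force: 60.3
clock: 4.85
tool_pos: [0.6197, -0.012, 0.179]
ee_rot: [3.141, -0.0, -2.991]
ft_force: [-0.1, 0.3, -0.3]
opening: 0.248
finger_force: 60.3
[ 0.6196971  -0.01202139  0.17900623] [ 3.14139756e+00 -4.94982105e-05 -2.99070089e+00] 4.85
(1517, ((579.55029296875, -24.64071273803711), (30.546812057495117, 30.10744285583496), 7.948436737060547), array([ 0.5786, -0.0246,  0.0957]))
(822, ((490.79095458984375, -50.838783264160156), (27.530609130859375, 26.6724796295166), 16.58164405822754), array([ 0.4911, -0.0524,  0.046 ]))
```

View pics/w3.png

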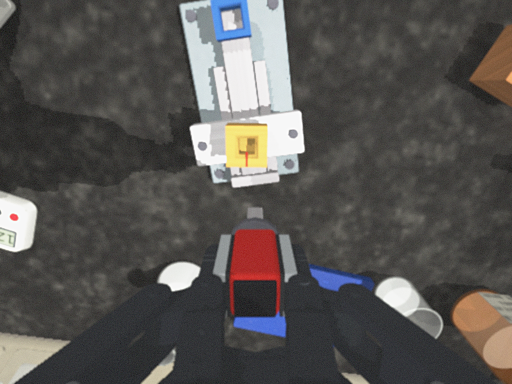

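```bash
python3 - <<'E'
from h import *
p=read_camera('wrist'); H=np.linalg.inv(np.array(p['hand_eye']))
P=np.array([[x,y,.0617] for x,y in [(5,5),(5,-5),(-5,-5),(-5,5)]])*[.001,.001,1]
q=P@H[:3,:3].T+H[:3,3]; print(np.round(cv2.projectPoints(q,np.zeros(3),np.zeros(3),K(p),np.array(p['D']))[0].reshape(-1,2),1))
a=p['color'][190:240,230:280]; cv2.imwrite('pics/tip.png',cv2.resize(a,(600,600),interpolation=0))
E
```

```text
[[262.2 205.4]
 [247.7 205.4]
 [247.8 218.6]
 [262.  218.6]]
```

View pics/tip.png

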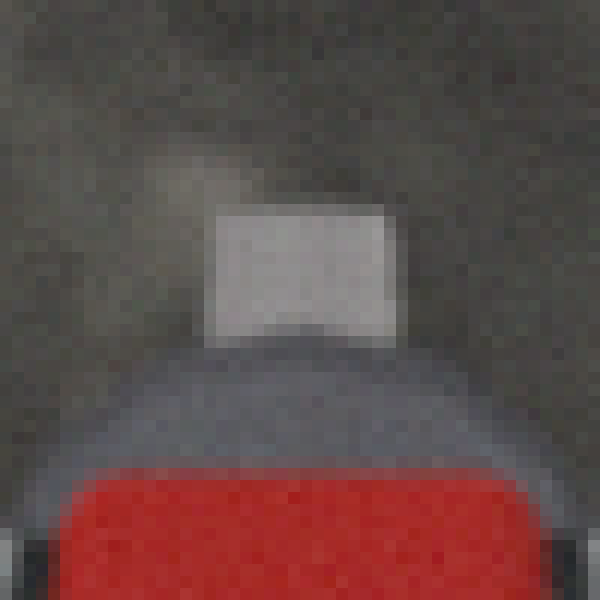

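```bash
python3 -m crank '[{"rotation":[0,0,0],"translation":[0.42,-0.06,0],"hand":0},{"rotation":[0,0,0],"translation":[0.42,-0.07,0.1],"hand":0},{"rotation":[0,0,0],"translation":[0,0,0.1],"hand":0},{"rotation":[0,0,0],"translation":[0,0,0.1],"hand":0},{"rotation":[0,0,0],"translation":[0,0,0.1],"hand":0},{"rotation":[0,0,0],"translation":[0,0,0.1],"hand":0},{"rotation":[0,0,0],"translation":[0,0,0.1],"hand":0},{"rotation":[0,0,0],"translation":[0,0,0.02],"hand":0},{"rotation":[0,0,0],"translation":[0,0,0],"hand":0}]'; python3 -c "
from bench import *; s=sense(); print(s['ft_force'],s['ft_torque'],s['finger_force'])"
```

```text
clock: 5.85
tool_pos: [0.5795, -0.0249, 0.1474]
ee_rot: [3.141, -0.001, -2.994]
ft_force: [-0.6, 0.1, -1.0]
opening: 0.251
finger_force: 60.3
[-0.61410953  0.05548383 -0.96947649] [-0.04910558 -0.03016254 -0.00965498] 60.30320405960083
```

```bash
python3 -m crank '[{"rotation":[0,0,0.97],"translation":[0,0,0],"hand":0},{"rotation":[0,0,0.97],"translation":[0,0,0],"hand":0},{"rotation":[0,0,0.97],"translation":[0,0,0.006],"hand":0},{"rotation":[0,0,0.97],"translation":[0,0,0.006],"hand":0},{"rotation":[0,0,0.97],"translation":[0,0,0.006],"hand":0},{"rotation":[0,0,0.97],"translation":[0,0,0.006],"hand":0},{"rotation":[0,0,0.97],"translation":[0,0,0.006],"hand":0},{"rotation":[0,0,0.97],"translation":[0,0,0.006],"hand":0},{"rotation":[0,0,0.97],"translation":[0,0,0.006],"hand":0},{"rotation":[0,0,0.97],"translation":[0,0,0.006],"hand":0}]';python3 -m crank '[{"rotation":[0,0,0],"translation":[0,0,0],"hand":0},{"rotation":[0,0,0],"translation":[0,0,0],"hand":0}]'; python3 -c "
from bench import *; s=sense(); print(s['ft_force'],s['ft_torque'],s['finger_force'],s['joint_positions'])"
```

```text
clock: 6.85
tool_pos: [0.5798, -0.0242, 0.1456]
ee_rot: [3.14, -0.001, 1.93]
ft_force: [1.6, 4.2, -0.9]
opening: 0.249
finger_force: 60.2
clock: 7.05
tool_pos: [0.5798, -0.0243, 0.1455]
ee_rot: [3.14, -0.001, 1.94]
ft_force: [1.8, 5.3, -1.1]
opening: 0.255
finger_force: 60.2
[ 1.78569678  5.28124486 -1.06198729] [ 1.3319643  -0.44260711  0.05023136] 60.216692090034485 [-0.18714546  0.35250906 -0.09327225  1.12453592  0.00131543  1.01483961]
```

```bash
python3 -m crank '[{"rotation":[0,0,-0.7],"translation":[0,0,0],"hand":0},{"rotation":[0,0,0],"translation":[0,0,-0.2],"hand":0},{"rotation":[0,0,0],"translation":[0,0,-0.4],"hand":0},{"rotation":[0,0,0],"translation":[0.1,-0.6,0],"hand":0},{"rotation":[0,0,0],"translation":[0.11,-0.6,0],"hand":0},{"rotation":[0,0,0],"translation":[0.11,-0.62,0],"hand":0},{"rotation":[0,0,0],"translation":[0,0,0.6],"hand":0},{"rotation":[0,0,0],"translation":[0,0,0.4],"hand":0},{"rotation":[0,0,0],"translation":[0,0,0.3],"hand":0},{"rotation":[0,0,0],"translation":[0,0,0.25],"hand":0}]';python3 -m crank '[{"rotation":[0,0,0],"translation":[0,0,0],"hand":0},{"rotation":[0,0,0],"translation":[0,0,0],"hand":0}]'; python3 - <<'E'
from h import *
s=sense(); print(s['ft_force'],s['ft_torque'])
p=read_camera('wrist'); cv2.imwrite('pics/w4.png',p['color']); c=allc(p,s); np.save('c4.npy',c)
h=cv2.cvtColor(p['color'],cv2.COLOR_BGR2HSV); y=(h[...,0]>18)&(h[...,0]<32)&(h[...,1]>120)
print(near(cloud(p,y,s),.58,-.025,.03,.085,.1))
p=read_camera('side'); h=cv2.cvtColor(p['color'],cv2.COLOR_BGR2HSV); y=(h[...,0]>18)&(h[...,0]<32)&(h[...,1]>120)
print(near(cloud(p,y,s),.58,-.025,.03,.088,.1))
E
```

```text
clock: 8.05
tool_pos: [0.4905, -0.0517, 0.0975]
ee_rot: [-3.141, 0.001, 2.035]
ft_force: [-0.0, -0.1, -1.5]
opening: 0.251
finger_force: 60.6
clock: 8.25
tool_pos: [0.491, -0.0515, 0.0984]
ee_rot: [-3.141, 0.001, 2.034]
ft_force: [1.0, 0.5, -1.2]
opening: 0.244
finger_force: 60.6
[ 0.99853129  0.45965212 -1.20107046] [0.01146616 0.0126029  0.01740469]
(2976, ((579.3018798828125, -23.973405838012695), (31.253612518310547, 31.98638916015625), 42.309749603271484), array([ 0.5778, -0.0229,  0.093 ]))
(93, ((578.6822509765625, -23.452274322509766), (30.48904800415039, 31.17708969116211), 42.13435745239258), array([ 0.5777, -0.0188,  0.0938]))
```

View pics/w4.png

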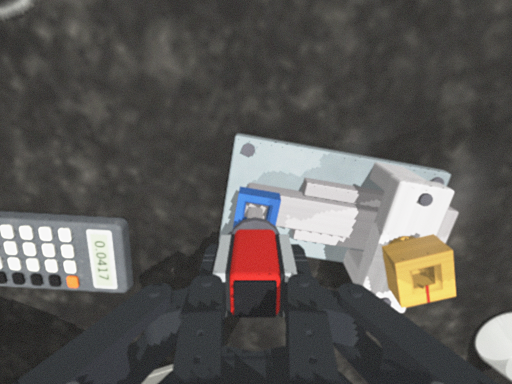

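```bash
for i in 1 2; do python3 -c 1; done; python3 -m crank '[{"rotation":[0,0,0],"translation":[0.017,-0.098,0],"hand":0},{"rotation":[0,0,0],"translation":[0.017,-0.098,0],"hand":0},{"rotation":[0,0,0],"translation":[0.017,-0.098,0],"hand":0}]'; python3 -m crank '[{"rotation":[0,0,0],"translation":[0.017,-0.098,0],"hand":0}]';  python3 -m crank '[{"rotation":[0,0,0],"translation":[0.017,-0.098,0],"hand":0}]'
```

```text
clock: 8.65
tool_pos: [0.4773, -0.0556, 0.0987]
ee_rot: [3.139, 0.001, 2.033]
ft_force: [4.7, 2.3, 0.5]
opening: 0.248
finger_force: 60.8
clock: 8.75
tool_pos: [0.4724, -0.057, 0.0987]
ee_rot: [3.139, 0.001, 2.033]
ft_force: [5.6, 1.4, 1.1]
opening: 0.254
finger_force: 60.8
clock: 8.85
tool_pos: [0.4677, -0.0585, 0.0987]
ee_rot: [3.139, 0.001, 2.033]
ft_force: [5.2, 1.4, 0.5]
opening: 0.251
finger_force: 60.8
```

```bash
python3 -m crank '[{"rotation":[0,0,0],"translation":[0,0,0],"hand":0},{"rotation":[0,0,0],"translation":[0,0,0],"hand":0},{"rotation":[0,0,0],"translation":[0,0,0],"hand":0}]'; python3 - <<'E'
from h import *
s=sense(); p=read_camera('side'); h=cv2.cvtColor(p['color'],cv2.COLOR_BGR2HSV); bl=(h[...,0]>100)&(h[...,0]<125)&(h[...,1]>150)
print(s['ft_force'],near(cloud(p,bl),.475,-.057,.03,.04,.052))
E
python3 -m crank '[{"rotation":[0,0,0],"translation":[-0.017,0.098,0],"hand":0},{"rotation":[0,0,0],"translation":[-0.017,0.098,0],"hand":0},{"rotation":[0,0,0],"translation":[-0.017,0.098,0],"hand":0},{"rotation":[0,0,0],"translation":[-0.017,0.098,0],"hand":0}]'; python3 -m crank '[{"rotation":[0,0,0],"translation":[-0.017,0.098,0],"hand":0}]';  python3 -m crank '[{"rotation":[0,0,0],"translation":[-0.007,0.04,0],"hand":0}]'
```

```text
clock: 9.15
tool_pos: [0.4667, -0.0583, 0.0978]
ee_rot: [-3.141, -0.0, 2.033]
ft_force: [0.7, -0.7, -0.8]
opening: 0.248
finger_force: 60.7
[ 0.71216471 -0.70322978 -0.83202831] (52, ((467.9751892089844, -56.908782958984375), (27.954689025878906, 32.5394287109375), 16.34872817993164), array([ 0.4739, -0.0471,  0.0457]))
clock: 9.6
tool_pos: [0.485, -0.0526, 0.0975]
ee_rot: [-3.138, -0.001, 2.033]
ft_force: [-6.1, -2.2, 3.6]
opening: 0.248
finger_force: 61.1
clock: 9.7
tool_pos: [0.4898, -0.0512, 0.0974]
ee_rot: [-3.138, -0.001, 2.033]
ft_force: [-6.9, -2.0, 2.8]
opening: 0.248
finger_force: 61.1
clock: 9.8
tool_pos: [0.492, -0.0505, 0.0974]
ee_rot: [-3.138, -0.001, 2.033]
ft_force: [-5.9, -1.9, 2.7]
opening: 0.249
finger_force: 61.0
```

```bash
python3 -m crank '[{"rotation":[0,0,0],"translation":[-0.007,0.04,0],"hand":0},{"rotation":[0,0,0],"translation":[-0.003,0.02,0],"hand":0}]'; python3 -m crank '[{"rotation":[0,0,0],"translation":[-0.003,0.02,0],"hand":0},{"rotation":[0,0,0],"translation":[-0.003,0.02,0],"hand":0}]'
```

```text
clock: 10.0
tool_pos: [0.4947, -0.0497, 0.0974]
ee_rot: [-3.138, -0.001, 2.033]
ft_force: [-6.3, -1.5, 2.8]
opening: 0.25
finger_force: 61.0
clock: 10.2
tool_pos: [0.4952, -0.0494, 0.0973]
ee_rot: [-3.135, -0.001, 2.032]
ft_force: [-13.4, -5.1, 8.5]
opening: 0.25
finger_force: 61.7
```

```bash
python3 -m crank '[{"rotation":[0,0,0],"translation":[0.011,-0.065,0],"hand":0},{"rotation":[0,0,0],"translation":[0,0,0],"hand":0},{"rotation":[0,0,0],"translation":[0,0,-0.3],"hand":0},{"rotation":[0,0,0],"translation":[0,0,-0.65],"hand":0},{"rotation":[0,0,0],"translation":[0,0,-0.7],"hand":0},{"rotation":[0,0,0],"translation":[0,0,0],"hand":0}]'; python3 - <<'E'
from h import *
s=sense(); p=read_camera('wrist'); h=cv2.cvtColor(p['color'],cv2.COLOR_BGR2HSV); bl=(h[...,0]>100)&(h[...,0]<125)&(h[...,1]>150)
print(s['tool_pos'],s['ee_rot']); print(near(cloud(p,bl,s),.49,-.05,.03,.04,.052))
y=(h[...,0]>18)&(h[...,0]<32)&(h[...,1]>120); print(near(cloud(p,y,s),.58,-.025,.03,.085,.1))
p=read_camera('side'); h=cv2.cvtColor(p['color'],cv2.COLOR_BGR2HSV); bl=(h[...,0]>100)&(h[...,0]<125)&(h[...,1]>150)
print(near(cloud(p,bl),.49,-.05,.03,.04,.052))
E
```

```text
clock: 10.8
tool_pos: [0.4969, -0.0503, 0.1845]
ee_rot: [3.136, 0.005, 2.033]
ft_force: [1.1, 0.8, -1.0]
opening: 0.252
finger_force: 60.8
[ 0.49687061 -0.05033092  0.18447297] [3.13600217 0.00461261 2.03318018]
(538, ((490.6058654785156, -49.739013671875), (26.485273361206055, 27.05183982849121), 16.939477920532227), array([ 0.4905, -0.0497,  0.046 ]))
(1235, ((579.1901245117188, -24.571487426757812), (30.542856216430664, 30.746623992919922), 40.82930374145508), array([ 0.5769, -0.0231,  0.0931]))
(85, ((490.0400390625, -48.76729965209961), (27.29972267150879, 30.11053466796875), 14.449456214904785), array([ 0.4896, -0.0423,  0.0463]))
```

```bash
python3 -m crank '[{"rotation":[0,0,0],"translation":[0.81,0.355,0],"hand":0},{"rotation":[0,0,0],"translation":[0.81,0.355,0],"hand":0},{"rotation":[0,0,0],"translation":[0.81,0.355,0],"hand":0},{"rotation":[0,0,0],"translation":[0.81,0.355,0],"hand":0},{"rotation":[0,0,0],"translation":[0.81,0.355,0],"hand":0},{"rotation":[0,0,0],"translation":[0.81,0.355,0],"hand":0},{"rotation":[0,0,0],"translation":[0,0,0],"hand":0},{"rotation":[0,0,0],"translation":[0,0,0],"hand":0}]'; python3 - <<'E'
from h import *
s=sense(); p=read_camera('wrist'); print(s['tool_pos'],s['ee_rot'])
c=allc(p,s); print(near(c,.484,.214,.05,.041,.05))
a=p['color'][120:270,180:330]; cv2.imwrite('pics/w5.png',cv2.resize(a,(600,600)))
E
```

```text
clock: 11.7
tool_pos: [0.4807, 0.2159, 0.1789]
ee_rot: [-3.139, -0.0, 2.036]
ft_force: [0.8, -0.5, -2.2]
opening: 0.249
finger_force: 60.7
[0.48071553 0.21590515 0.17890226] [-3.13924941e+00 -3.42112102e-04  2.03561168e+00]
(2963, ((484.0624084472656, 214.1258087158203), (54.55327224731445, 54.56987762451172), 71.6828384399414), array([0.4816, 0.2171, 0.0462]))
```

View pics/w5.png

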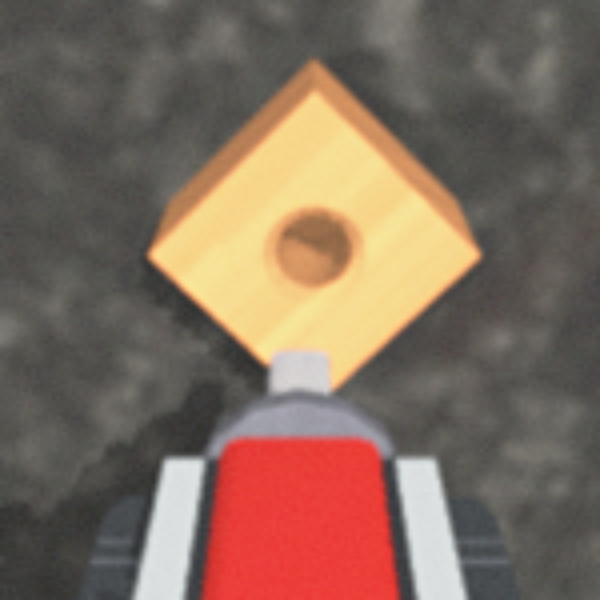

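```bash
python3 -m crank '[{"rotation":[0,0,0],"translation":[-0.05,0.045,0.3],"hand":0},{"rotation":[0,0,0],"translation":[0,0,0.5],"hand":0},{"rotation":[0,0,0],"translation":[0,0,0.4],"hand":0},{"rotation":[0,0,0],"translation":[0,0,0.1],"hand":0},{"rotation":[0,0,0],"translation":[0,0,0.1],"hand":0},{"rotation":[0,0,0],"translation":[0,0,0.1],"hand":0},{"rotation":[0,0,0],"translation":[0,0,0],"hand":0}]'
```

```text
clock: 12.45
tool_pos: [0.4848, 0.2135, 0.1054]
ee_rot: [3.141, 0.0, 2.032]
ft_force: [0.0, -0.3, -0.8]
opening: 0.244
finger_force: 60.7
```

```bash
python3 -m crank '[{"rotation":[0,0,0],"translation":[0,0,0.15],"hand":0},{"rotation":[0,0,0],"translation":[0,0,0.15],"hand":0},{"rotation":[0,0,0],"translation":[0,0,0.15],"hand":0},{"rotation":[0,0,0],"translation":[0,0,0.15],"hand":0},{"rotation":[0,0,0],"translation":[0,0,0.11],"hand":0},{"rotation":[0,0,0],"translation":[0,0,0],"hand":0}]'
```

```text
clock: 13.05
tool_pos: [0.4841, 0.2136, 0.0689]
ee_rot: [-3.14, -0.0, 2.033]
ft_force: [-0.5, -0.2, -1.2]
opening: 0.248
finger_force: 60.7
```

Release and lift.

```bash
python3 -m crank '[{"rotation":[0,0,0],"translation":[0,0,0],"hand":0.4},{"rotation":[0,0,0],"translation":[0,0,0],"hand":0.6},{"rotation":[0,0,0],"translation":[0,0,0],"hand":0.7},{"rotation":[0,0,0],"translation":[0,0,0],"hand":0.7},{"rotation":[0,0,0],"translation":[0,0,-0.4],"hand":0.7},{"rotation":[0,0,0],"translation":[0,0,-0.8],"hand":0.7},{"rotation":[0,0,0],"translation":[0,0,-0.8],"hand":0.7},{"rotation":[0,0,0],"translation":[0,0,-0.5],"hand":0.7},{"rotation":[0,0,0],"translation":[0,0,0],"hand":0.7},{"rotation":[0,0,0],"translation":[0,0,0],"hand":0.7}]'; python3 - <<'E'
from h import *
s=sense(); p=read_camera('wrist'); c=allc(p,s); print(near(c,.484,.214,.025,.085,.11)); print(near(c,.484,.214,.05,.041,.05))
p=read_camera('scene'); c=allc(p); print(near(c,.484,.214,.03,.085,.11))
for n in ['flask','beaker_small','vial_rack']:
    o=outline_of(n,p)[0]; print(n,np.round(np.median(cloud(p,o['pixels']),0),3))
E
```

```text
clock: 14.05
tool_pos: [0.4847, 0.2138, 0.1951]
ee_rot: [3.141, 0.0, 2.033]
ft_force: [-0.0, 0.1, -0.3]
opening: 0.701
finger_force: 0.0
(731, ((483.8416748046875, 212.93101501464844), (21.643600463867188, 22.205982208251953), 26.495180130004883), array([0.4828, 0.2151, 0.0967]))
(1962, ((484.0589599609375, 214.01382446289062), (54.50216293334961, 54.29916000366211), 71.7560806274414), array([0.4761, 0.224 , 0.0463]))
(93, ((482.60748291015625, 210.6224822998047), (23.13892364501953, 22.01837158203125), 20.237131118774414), array([0.4787, 0.2076, 0.0958]))
flask [ 0.762 -0.084  0.043]
beaker_small [0.74  0.169 0.041]
vial_rack [ 0.492 -0.296  0.029]
```

```bash
python3 -c "
from bench import *; print(sign_off())"
```

```text
the job is handed in; nothing more can be done
None
```

The job is handed in (no verdict came back): the screw is set so the block slides at about a 5.5 N pull (nose load roughly 3.7 N); the block was drawn out about 2 cm and pushed back home against the end stop, the driver is standing in its holder, and the flask, beaker and vial rack have not moved.

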